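# Put the jam away in the breakfast case and shut its sliding door

### The arm

A 6-joint arm with a two-finger parallel gripper is mounted at the origin on the work surface. World frame = base frame: x ahead of the robot, y to its left, z up, the work surface at z = 0. Lengths are in m, angles in rad, forces in N, time in s.
With the tool pointing down it reaches from about 0.375 to 0.925 m from the base axis. Payload 5.7 kg.
Tool frame: the origin (TCP) lies at the very end of the fingers, on their centre line; the grasp point (between the pads) lies 19 mm behind it; z points along the fingers, y is the line along which they close (so a half turn about z gives the same grasp; the last joint's range is limited). The gripper opens to 85 mm and grips with 20 to 120 N. Pads are 22 mm wide; open, the fingers measure 114 mm over their backs; the gripper's body (76 mm by 85 mm) begins 54 mm behind the grasp point. The pads swing forward as they close: fully open they stand 13 mm farther back than shut.
Start: joints at [-0.115, 0.359, 1.51, -0, 1.272, -0.115], TCP at [0.6, -0, 0.231] pointing down, gripper open.
Joint ranges: [-2.97, 2.97], [-1.01, 2.36], [0.21, 2.38], [-0.96, 4.11], [0.2, 2.71], [-2.98, 2.98]. Speed limits (rad/s): [2.39, 2.39, 3.14, 3.14, 3.14, 3.14].

### API

Orientations are given as a unit quaternion [x, y, z, w].
In Python, from rig import manip gives the robot as it stands. Calls block until the motion is done:
- manip.move_to(position, orientation): joint-space move of the TCP to a pose.
- manip.movel(position, v=0.15, frame=None, threshold=None): straight line of the TCP; frame=None keeps the orientation; v is the mean speed in m/s. With threshold (N) it stops when the force on the tool has changed by that much, and returns True; else False.
- manip.movej(angles): joint-space move.
- manip.move_gripper(opening, strength=None): finger opening in m; strength is the grip in N (None keeps the last); returns when the fingers have stopped.
- manip.dwell(seconds).
- manip.inverse_kinematics(position, orientation): joint angles nearest the present ones, or None.
- manip.get_state(): the state.
- manip.grab_frame(name): name is "scene" or "side" or "wrist"; returns the picture (384x512x3 uint8, blue, green, red); there is no depth.
- manip.camera_params(name): a dict with "fx", "fy", "cx", "cy" (pixels), "rvec" (rotation vector, rad) and "tvec" (3), from world to camera coordinates, as OpenCV has them. Camera axes: x right, y down, z forward; pixel columns grow to the right and rows downward; lengths in m; the calibration is good to about 2 mm. The wrist camera is an equidistant fisheye: a pixel r from the principal point sees the ray r / f radians off the axis. A picture is of the moment at which its call begins: read the wrist's pose just before it. camera_params takes no time and is no camera call; for the wrist camera it gives the pose at the moment of the call.
A pose or a line that the arm cannot do raises manip.PlanningError and nothing moves.
- manip.finish_job(): hands the job in; it is judged then, once.
The state is a dict: "clock": time; "qpos": joint angles; "joint_vel": joint speeds; "joint_torque": joint torques, N m; "tool_pos": TCP position; "ee_rot": TCP orientation; "force": force on the tool from outside, world axes, zero at the start; "ft_torque": the same for the moment, N m; "grip_width": finger opening in m; "grip_force": force on a finger pad.
Only numpy, scipy, OpenCV 4.12 (cv2) and the standard library are available. Lean on these libraries where they do the work, as an engineer would, in place of code of your own. Each camera call takes 0.05 s, during which the arm holds its last target. There are 200 camera calls.

### The job

Put the red jam jar away in the glass display case: stand it gently and upright in the middle of the round green mat inside, opening the sliding door further first if it is in the way. Let go of the jar, then slide the door fully closed against the frame, without slamming, until its spring catch clicks in behind the nub. Leave the honey jar and all the other breakfast things standing where they are.

Things in the scene. Friction and masses are not known exactly. Their poses are not given: they have to be found in the camera images.
- case: Fixed glass display case, 300 deep (x) x 580 wide (y) x 243 high; origin: centre of its underside; at yaw 0 its open sloping front faces the robot (-x). Floor top at z 20. Front board at x -150, up to z 60; from there the front slopes back at 45 degrees to the roof edge (point roof_edge). Back, sides and roof are clear. Right half of the slope (y -270 to 0) is the opening, left half a fixed pane.
- roof_edge (a point): Front edge of the case's glass roof above the middle of the opening, at (30, -135, 240) in the case's frame; the roof runs from here to the back. It hangs over the mat, so the jar must be brought in with the tool leaning about 22 to 45 degrees from vertical, pointing down and away from the robot into the case. Opening: 270 wide (y), about 235 along the slope.
- door (a joint): Glass door sliding on the slope along the case's y, 280 wide, 226 up the slope, face 20 outside it. Metres open: 0 = shut against the frame at the right (-y), 0.262 = fully open, over the fixed pane. Its right edge is at case y -0.270 + value; it covers all from there to the left. Stays where left; about 2 N to slide, up to 10 N over the catch in the last 20 mm.
- door_handle (a point): Middle of the door's black bar handle: round, 12 thick, 130 long, running up the slope at 45 degrees, 52 outside the slope, about 29 clear of the glass, so fingertips fit on either side; a stem at each end. Door shut: at (-98, -230, 185) in the case's frame; moves along case +y with the joint. Axes: x up the slope, y the case's y, z out of the slope.
- catch (a joint): Red spring roller on the upper rail, near the right end (case y -220). Metres it is pushed up the slope, 0 at rest. The nub on the door's upper edge, in line with the handle, lifts it about 3 mm when the door is 10 mm from shut; it drops back to 0 behind the nub when the door is shut (joint below about 1 mm).
- mat: Round green mat fixed on the case floor, 90 diameter, 4 thick; origin: centre of its underside, so its top is 4 above. It lies in the opening half, about 170 behind the case's front, at about case y -192 or -95 (swaps places with the honey jar).
- jam: Closed jam jar, red, with a white lid, 54 diameter, 85 high, about 0.2 to 0.4 kg; origin: centre of its underside, z up. Stands on the table to the right of the case, among the juice bottle and the mug, with which it swaps places.
- honey: Honey jar (bystander), amber with a yellow lid, 54 diameter, 85 high, standing on the case floor beside the mat, about 100 from it centre to centre; origin: centre of its underside.
- juice: Green juice bottle (bystander) with an orange cap, 60 diameter, 190 high, on the table; origin: centre of its underside.
- mug: Blue mug (bystander), 78 diameter, 92 high, handle at its +y sticking out about 35; origin: centre of its underside.
- butter: White butter dish with a brass knob (bystander), 100 x 150 x 69 high, front left of the case; origin: centre of its underside.
- eggcup: Yellow egg cup with an egg (bystander), 48 diameter, 74 high, in front of the case's left half; origin: centre of its underside.

How it is judged:
By the outcome, as a careful person would: the job done as asked, in the order asked, and still so for the second after the job is handed in, with the robot touching nothing.
It also fails if it takes over 72 s, if anything falls off the work surface, if the arm or the gripper's body presses on something with over 40 N, if the wrist force passes 120 N, or if a joint passes its speed limit or range.

## Working session

There is one attempt and no reset: what is moved stays moved. The work goes in short steps, each a Python script; the robot and the scene stay as the last script left them, time stands still between calls to the robot, and variables do not carry over. Pictures are saved under pics/ and viewed, at most 12 in all, crops included, and the job is handed in when it is done.

```bash
mkdir -p pics; ls; python3 - <<'E'
from rig import manip
import cv2
for n in ("scene","side"):
    cv2.imwrite(f"pics/{n}0.png",manip.grab_frame(n)); print(n,manip.camera_params(n))
E
```

```text
pics
scene {'fx': 408.42114103257654, 'fy': 408.42114103257654, 'cx': 246.33955676680802, 'cy': 191.8860924889976, 'rvec': array([ 2.45993909, -1.45633721,  0.23994853]), 'tvec': array([-0.29076296,  0.47541971,  1.31810539])}
side {'fx': 392.2913838892632, 'fy': 392.2913838892632, 'cx': 249.51020624682508, 'cy': 201.32256846932887, 'rvec': array([ 1.91801033,  2.18009259, -0.35573909]), 'tvec': array([ 0.07502044, -0.45560332,  1.39933553])}
```

View pics/scene0.png

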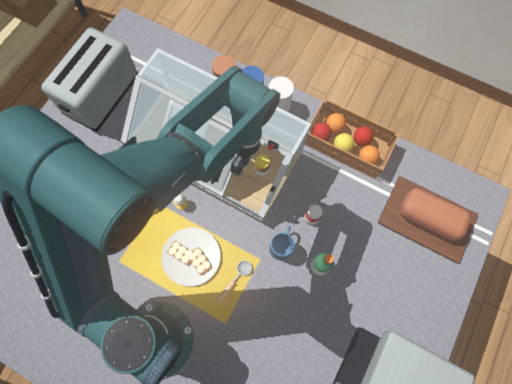

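View pics/side0.png

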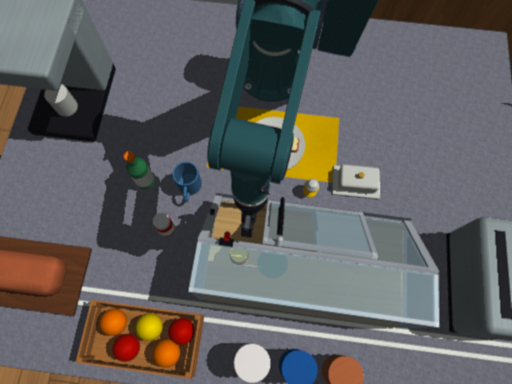

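Scene picture: jam lid at about (313,212), honey at (263,163), mug at (283,243), juice at (321,263). Side picture: jam at (163,222), honey at (238,255), mat at (272,263), handle at (281,220), catch at (226,238). The mat is in the left place and the door is only partly open.

```bash
cat > h.py <<'E'
import numpy as np, cv2
from scipy.spatial.transform import Rotation as R
from rig import manip
def ray(n,u,v,P=None):
    p=P or manip.camera_params(n); M=R.from_rotvec(np.ravel(p["rvec"])).as_matrix(); t=np.ravel(p["tvec"])
    a=np.array([(u-p["cx"])/p["fx"],(v-p["cy"])/p["fy"]])
    if n=="wrist":
        th=np.hypot(*a); d=np.r_[a/max(th,1e-9)*np.sin(th),np.cos(th)]
    else: d=np.r_[a,1]
    return -M.T@t, M.T@(d/np.linalg.norm(d))
def onz(n,u,v,z,P=None):
    o,d=ray(n,u,v,P); return o+d*(z-o[2])/d[2]
def tri(*rs):
    A=0;b=0
    for o,d in rs:
        Q=np.eye(3)-np.outer(d,d); A=A+Q; b=b+Q@o
    p=np.linalg.solve(A,b); return p,[np.linalg.norm(np.cross(p-o,d)) for o,d in rs]
E
python3 - <<'E'
from h import *
np.set_printoptions(precision=3,suppress=True)
print("jam",onz("scene",314,211,.085),onz("side",163,221,.085))
print("juice",onz("scene",329,259,.19),onz("side",129,157,.19))
print("mug",onz("scene",283,238,.092),onz("side",187,174,.092))
print("honey",onz("scene",263,160,.105),onz("side",238,255,.105))
print("mat",onz("side",272,263,.024))
print("handle",onz("side",281,220,.185), "catch",tri(ray("scene",272,146),ray("side",226,238)))
S=cv2.imread("pics/side0.png")[180:340,180:450]; cv2.imwrite("pics/sc.png",cv2.resize(S,None,fx=2.9,fy=2.9,interpolation=cv2.INTER_CUBIC))
print(manip.camera_params("wrist"), manip.get_state()["ee_rot"])
E
```

```text
jam [ 0.604 -0.258  0.085] [ 0.607 -0.251  0.085]
juice [ 0.458 -0.36   0.19 ] [ 0.464 -0.353  0.19 ]
mug [ 0.471 -0.209  0.092] [ 0.456 -0.206  0.092]
honey [ 0.677 -0.025  0.105] [ 0.681 -0.021  0.105]
mat [0.677 0.078 0.024]
handle [0.589 0.083 0.185] catch (array([ 0.672, -0.049,  0.254]), [np.float64(0.0022276693442329896), np.float64(0.002227669344233083)])
{'fx': 297.3186396354542, 'fy': 297.3186396354542, 'cx': 253.08133679544306, 'cy': 188.8145750495997, 'rvec': array([-2.813,  0.   ,  0.003]), 'tvec': array([-0.598, -0.042,  0.382])} [ 0.707  0.707 -0.001 -0.001]
```

View pics/sc.png

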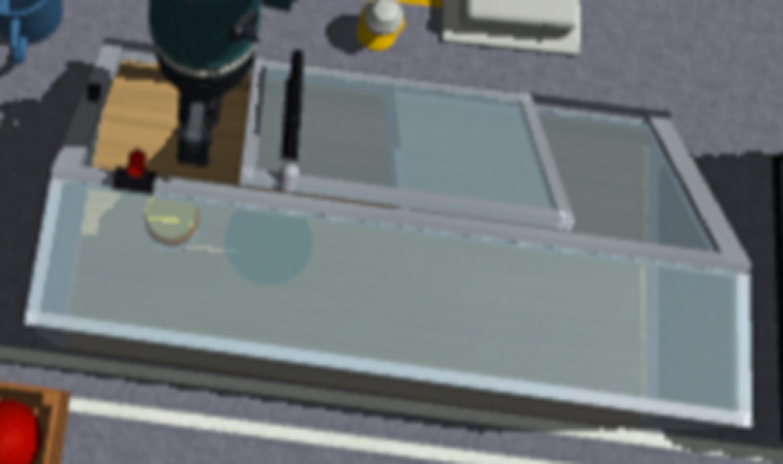

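The crop shows the roof's back corners at (27,322) and (750,423), the roof's front corners at about (60,178) and (748,262), the mat at (268,243) and the handle running from (297,55) to (291,150). Next I compute the case pose.

```bash
python3 - <<'E'
from h import *
np.set_printoptions(precision=3,suppress=True)
f=lambda u,v,z:onz("side",180+(u+.5)/2.9-.5,180+(v+.5)/2.9-.5,z)
a,b=f(27,322,.243),f(750,423,.243); c,d=f(60,176,.243),f(748,264,.243)
print(a,b,np.linalg.norm(b-a),c,d)
e=(b-a)/np.linalg.norm(b-a); yaw=np.arctan2(-e[0],e[1]); print("yaw",yaw,np.arctan2(-(d-c)[0],(d-c)[1]))
M=R.from_euler('z',yaw).as_matrix(); C=(a+b)/2-M@[.15,0,.243]; print("C",C)
inv=lambda p:M.T@(p-C)
for n,p in dict(mat=f(268,243,.022),honey=f(171,215,.105),catch=np.array([.672,-.049,.254]),hl=f(297,55,.185-.046),hh=f(291,150,.185+.046),fl=f(105,45,.06)).items(): print(n,p,inv(p))
print("rf",inv(c),inv(d))
E
```

```text
[ 0.805 -0.116  0.243] [0.809 0.461 0.243] 0.577301031836323 [ 0.683 -0.11   0.243] [0.684 0.463 0.243]
yaw -0.007619783950852469 -0.001370834489085757
C [0.657 0.174 0.   ]
mat [0.678 0.078 0.022] [ 0.021 -0.095  0.022]
honey [ 0.678 -0.019  0.105] [ 0.022 -0.193  0.105]
catch [ 0.672 -0.049  0.254] [ 0.016 -0.223  0.254]
hl [0.514 0.082 0.139] [-0.143 -0.093  0.139]
hh [0.633 0.081 0.231] [-0.024 -0.093  0.231]
fl [ 0.5   -0.114  0.06 ] [-0.155 -0.289  0.06 ]
rf [ 0.028 -0.283  0.243] [0.024 0.289 0.243]
```

```bash
cat >> h.py <<'E'
np.set_printoptions(precision=3,suppress=True)
YAW=-.005; CM=R.from_euler('z',YAW).as_matrix(); C=np.array([.657,.174,0])
W=lambda *p: CM@np.array(p)+C
inv=lambda p: CM.T@(np.asarray(p)-C)
def ori(lean,az=YAW):   # camera on the lower/robot side, closing sideways
    s,c=np.sin(lean),np.cos(lean)
    z=np.array([s,0,-c]);y=np.array([0,1.,0]);x=np.cross(y,z)
    r=R.from_euler('z',az)*R.from_matrix(np.c_[x,y,z]); return r.as_quat(), r.as_matrix()[:,2]
def st():
    s=manip.get_state(); print("t %.2f"%s["clock"],s["tool_pos"],"F",np.array(s["force"]),"grip",s["grip_width"],s["grip_force"],"q",np.array(s["qpos"]))
E
python3 - <<'E'
from h import *
q,z=ori(np.pi/4); H=W(-.098,-.092,.185)
print(manip.inverse_kinematics(H+.012*z,q),manip.inverse_kinematics(W(-.098,.04,.185)+.012*z,q),manip.inverse_kinematics(H-.11*z,q))
q2,z2=ori(np.radians(30)); print(manip.inverse_kinematics(W(.021,-.095,.08)+.019*z2,q2),manip.inverse_kinematics(W(.021,-.095,.08)-.2*z2,q2))
q3,z3=ori(np.radians(30),.1); print(manip.inverse_kinematics(np.array([.605,-.255,.055])+.019*z3,q3))
manip.move_to(H-.11*z,q); st()
print(manip.camera_params("wrist")); cv2.imwrite("pics/w1.png",manip.grab_frame("wrist"))
E
```

```text
None None None
None [ 0.029  0.098  1.95  -0.032  0.571 -1.515]
NoneTraceback (most recent call last):
  File "<stdin>", line 6, in <module>
rig.PlanningError: the arm cannot take that pose within its joint ranges
```

```bash
python3 - <<'E'
from h import *
def f(p,L,az,flip,off):
    q,z=ori(np.radians(L),az)
    if flip: q=(R.from_quat(q)*R.from_euler('z',np.pi)).as_quat()
    return manip.inverse_kinematics(p+off*z,q)
pts=dict(h0=(W(-.098,-.092,.185),.012),h1=(W(-.098,.035,.185),.012),hs=(W(-.098,-.23,.185),.012),hpre=(W(-.098,-.092,.185),-.11),place=(W(.021,-.095,.08),.019),jam=(np.array([.605,-.255,.055]),.019))
for n,(p,o) in pts.items():
  for fl in (0,1):
    print(n,fl,[(az,[L for L in range(-20,50,5) if f(p,L,az,fl,o) is not None]) for az in (-.3,-.1,0,.15,.3)])
for L in(22,25,28): print(L,f(pts["place"][0],L,0,0,.019))
E
```

```text
h0 0 [(-0.3, [-20, -15, -10, -5, 0, 5, 10, 15, 20, 25, 30, 35]), (-0.1, [-20, -15, -10, -5, 0, 5, 10, 15, 20, 25, 30, 35, 45]), (0, [-20, -15, -10, -5, 0, 5, 10, 15, 20, 25, 30]), (0.15, [-20, -15, -10, -5, 0, 5, 10, 15, 20, 25, 30, 35, 45]), (0.3, [-20, -15, -10, -5, 0, 5, 10, 15, 20, 25, 30, 35, 45])]
h0 1 [(-0.3, [-20, -15, -10, -5, 0, 5, 10, 15, 20, 25, 30, 35]), (-0.1, [-20, -15, -10, -5, 0, 5, 10, 15, 20, 25, 30, 35, 45]), (0, [-20, -15, -10, -5, 0, 5, 10, 15, 20, 25, 30]), (0.15, [-20, -15, -10, -5, 0, 5, 10, 15, 20, 25, 30, 35, 45]), (0.3, [-20, -15, -10, -5, 0, 5, 10, 15, 20, 25, 30, 35, 40, 45])]
h1 0 [(-0.3, [-20, -15, -10, -5, 0, 5, 10, 15, 20, 25, 30, 35]), (-0.1, [-20, -15, -10, -5, 0, 5, 10, 15, 20, 25, 30, 35]), (0, [-20, -15, -10, -5, 0, 5, 10, 15, 20, 25, 30, 35]), (0.15, [-20, -15, -10, -5, 0, 5, 10, 15, 20, 25, 30, 35]), (0.3, [-20, -15, -10, -5, 0, 5, 10, 15, 20, 25, 30, 35])]
h1 1 [(-0.3, [-20, -15, -10, -5, 0, 5, 10, 15, 20, 25, 30]), (-0.1, [-20, -15, -10, -5, 0, 5, 10, 15, 20, 25, 30, 35]), (0, [-20, -15, -10, -5, 0, 5, 10, 15, 20, 25, 30, 35]), (0.15, [-20, 
[... 2084 characters left out ...]
-10, -5, 0, 5, 10, 15, 20, 25, 35, 40, 45]), (0, [-20, -15, -10, -5, 0, 5, 10, 15, 20, 25, 35, 40, 45]), (0.15, [-20, -15, -10, -5, 0, 5, 10, 15, 20, 25, 35, 40, 45]), (0.3, [-20, -15, -10, -5, 0, 5, 10, 15, 20, 30, 35, 40, 45])]
jam 1 [(-0.3, [-20, -15, -10, -5, 0, 5, 10, 15, 20, 25, 40, 45]), (-0.1, [-20, -15, -10, -5, 0, 5, 10, 15, 20, 25, 30, 35, 40, 45]), (0, [-20, -15, -10, -5, 0, 5, 10, 15, 20, 25, 30, 35, 40, 45]), (0.15, [-20, -15, -10, -5, 0, 5, 10, 15, 20, 25, 30, 35, 40, 45]), (0.3, [-20, -15, -10, -5, 0, 5, 10, 15, 20, 25, 30, 35, 40, 45])]
22 [ 0.018  0.54   1.803 -0.017  0.415 -1.538]
25 [ 0.019  0.536  1.846 -0.025  0.324 -1.53 ]
28 [ 0.02   0.535  1.887 -0.04   0.231 -1.515]
```

```bash
python3 - <<'E'
from h import *
q,z=ori(np.radians(25)); H=W(-.098,-.092,.185)
manip.move_to(H-.11*z,q); st()
import json; P=manip.camera_params("wrist"); json.dump({k:np.array(v).tolist() for k,v in P.items()},open("w1.json","w"))
cv2.imwrite("pics/w1.png",manip.grab_frame("wrist"))
E
```

```text
t 1.36 [0.513 0.083 0.285] F [-0.54  -0.462  0.355] grip 0.08550814083817859 0.0 q [ 0.041 -0.017  1.94  -0.028  0.783 -1.508]
```

View pics/w1.png

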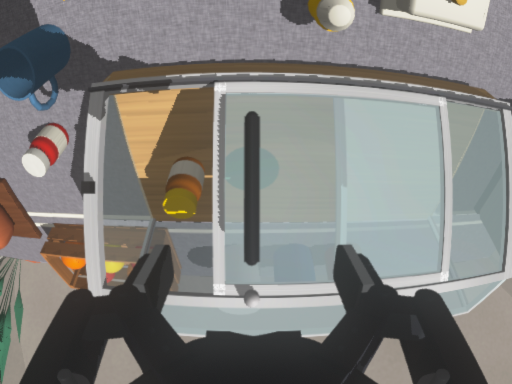

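The wrist view shows the handle bar centred between the fingers at (252,187). The catch is at the left of the frame, and the mat at (250,168) is behind the glass, so the door has to open.

```bash
python3 - <<'E'
from h import *
import json
P=json.load(open("w1.json"))
# handle: intersect ray with plane x-z such that on bar; report y at z .185
p=onz("wrist",252,187,.185,P); print("handle",p,inv(p))
p=onz("wrist",250,168,.024,P); print("mat",p,inv(p))
q,z=ori(np.radians(25)); H=W(-.098,-.092,.185)
print(manip.movel(H+.012*z,v=.1,threshold=12)); st()
manip.move_gripper(.02,20); st()
E
```

```text
handle [0.56  0.082 0.185] [-0.096 -0.093  0.185]
mat [0.672 0.077 0.024] [ 0.016 -0.097  0.024]
False
t 2.77 [0.564 0.082 0.175] F [-0.011 -0.075  1.067] grip 0.08523795780612922 0.0 q [ 0.035  0.215  2.003 -0.036  0.486 -1.502]
t 3.41 [0.564 0.082 0.174] F [ 0.179 -0.16   0.44 ] grip 0.019999631750754674 0.0 q [ 0.035  0.216  2.003 -0.036  0.486 -1.502]
```

```bash
python3 - <<'E'
from h import *
q,z=ori(np.radians(25))
print(manip.movel(W(-.098,.031,.185)+.012*z,v=.08,threshold=15)); st()
manip.move_gripper(.05); 
manip.movel(W(-.098,.031,.185)-.1*z,v=.2); 
cv2.imwrite("pics/s2.png",manip.grab_frame("side"))
q3,z3=ori(np.radians(25),.1); J=np.array([.605,-.255,.055])
manip.move_gripper(.085)
up=np.array([.50,.0,.33]); manip.move_to(up,ori(np.radians(25),0.)[0])
manip.move_to(J-.14*z3,q3); st()
import json; P=manip.camera_params("wrist"); json.dump({k:np.array(v).tolist() for k,v in P.items()},open("w2.json","w"))
w=manip.grab_frame("wrist"); s=cv2.imread("pics/s2.png"); cv2.imwrite("pics/c2.png",np.vstack([w[:300],s[180:340,100:].repeat(1,0)] if 0 else [w[:300],np.pad(s[180:340,180:450],((0,0),(0,242),(0,0)))]))
cv2.imwrite("pics/w2.png",w)
E
```

```text
False
t 5.10 [0.564 0.205 0.174] F [-0.191 -0.226  0.46 ] grip 0.020023546959403577 0.0 q [ 0.317  0.27   1.921 -0.259  0.549 -1.054]
t 8.72 [ 0.547 -0.259  0.182] F [0.178 0.444 0.029] grip 0.08493755773122921 0.0 q [-0.76   0.287  1.869  0.488  0.754 -2.753]
```

View pics/c2.png

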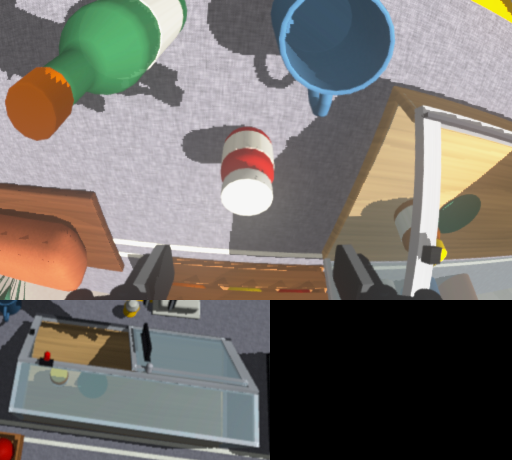

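The wrist view shows the jam lid at about (247,196), with its base near (246,133) and free space between the fingers (160 to 345). The inset shows the door's right edge moved left, past the mat.

```bash
python3 - <<'E'
from h import *
import json
P=json.load(open("w2.json")); w=cv2.imread("pics/w2.png")
sub=w[110:230,190:300].astype(int); sp=sub.max(2)-sub.min(2); mn=sub.min(2)
white=((mn>185)&(sp<25)).astype(np.uint8); red=((sub[...,2]>110)&(sub[...,1]<70)).astype(np.uint8)
for n,m in (("white",white),("red",red)):
    k,l,s,c=cv2.connectedComponentsWithStats(m)
    print(n,[(s[i]+[190,110,0,0,0]).tolist() for i in range(1,k) if s[i][4]>80])
print("lid",onz("wrist",247,196,.085,P),[onz("wrist",247,v,.085,P)[0] for v in (178,214)], [onz("wrist",u,196,.085,P)[1] for u in (221,273)])
print("base near edge",onz("wrist",246,128,0,P))
S=cv2.imread("pics/s2.png")
print("door edge/handle", inv(onz("side",180+147,180+(345-300),.185)))
q3,z3=ori(np.radians(25),.1)
for az in(-.1,0,.1):
  q3,z3=ori(np.radians(25),az);print(az,manip.inverse_kinematics(np.array([.605,-.255,.055])+.019*z3,q3))
E
```

```text
white [[190, 110, 46, 19, 444], [235, 110, 65, 32, 849], [258, 134, 26, 29, 315], [190, 162, 83, 68, 3485]]
red [[224, 149, 37, 13, 166]]
lid [ 0.603 -0.259  0.085] [np.float64(0.5811676928174525), np.float64(0.6278176493775296)] [np.float64(-0.28247050294415293), np.float64(-0.2351157318317978)]
base near edge [ 0.584 -0.263  0.   ]
door edge/handle [-0.07   0.03   0.185]
-0.1 [-0.618  0.563  1.9    0.636  0.36  -2.653]
0 [-0.643  0.568  1.885  0.678  0.416 -2.802]
0.1 [-0.665  0.575  1.867  0.695  0.474 -2.925]
```

```bash
python3 - <<'E'
from h import *
q,z=ori(np.radians(25),.05); J=np.array([.605,-.257,.055])
manip.move_to(J-.12*z,q)
print(manip.movel(J+.019*z,v=.1,threshold=10)); st()
manip.move_gripper(0.03,40); st()
manip.movel(J+.019*z+[0,0,.03],v=.08); st()
manip.movel(J+.019*z+[-.045,0,.25],v=.2); st()
cv2.imwrite("pics/s3.png",manip.grab_frame("side")); cv2.imwrite("pics/n3.png",manip.grab_frame("scene")); 
import json; P=manip.camera_params("wrist"); json.dump({k:np.array(v).tolist() for k,v in P.items()},open("w3.json","w"))
cv2.imwrite("pics/w3.png",manip.grab_frame("wrist"))
E
```

```text
False
t 10.57 [ 0.613 -0.257  0.038] F [-0.573 -0.68  -0.157] grip 0.08480858842953046 0.0 q [-0.657  0.571  1.874  0.688  0.447 -2.868]
t 10.97 [ 0.613 -0.257  0.039] F [-2.508 -0.368  5.885] grip 0.05207361968928082 42.02739772154018 q [-0.657  0.571  1.874  0.688  0.447 -2.868]
t 11.50 [ 0.613 -0.256  0.068] F [-0.091 -1.256 -3.424] grip 0.05203226848913298 42.18850436853245 q [-0.657  0.521  1.859  0.609  0.5   -2.779]
t 12.78 [ 0.567 -0.256  0.286] F [-0.201  0.557 -2.524] grip 0.05204212141651079 42.19281092751771 q [-0.714  0.177  1.715  0.365  0.959 -2.501]
```

View pics/w3.png

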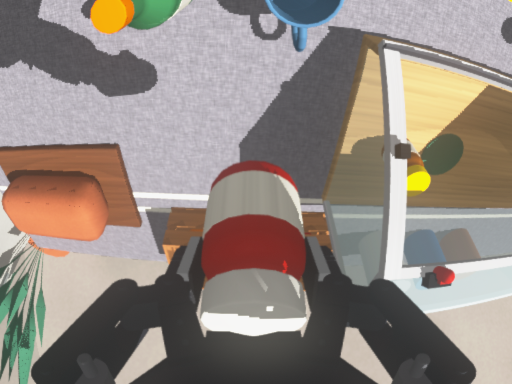

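The jar is held between the pads. Its base's near edge is at about (257,163) and the lid's near top edge at about (255,318). I check its tilt and offset from these.

```bash
python3 - <<'E'
from h import *
import json
P=json.load(open("w3.json"))
g=np.array(manip.get_state()["tool_pos"]); q,z=ori(np.radians(25),.05); g=g-.019*z; print("grasp",g)
b=g[2]-.055
print("base near",onz("wrist",257,163,b,P),"lid near",onz("wrist",255,318,b+.085,P),onz("wrist",255,333,b+.085,P))
w=cv2.imread("pics/w3.png"); cv2.imwrite("pics/w3c.png",cv2.resize(w[140:345,170:340],None,fx=2.9,fy=2.9,interpolation=cv2.INTER_CUBIC))
s=cv2.imread("pics/s3.png"); M=manip.camera_params("side")
pr=cv2.projectPoints(np.array([g]),M["rvec"],M["tvec"],np.array([[M["fx"],0,M["cx"]],[0,M["fy"],M["cy"]],[0,0,1]]),None)[0].ravel().astype(int); print(pr)
c=s[pr[1]-45:pr[1]+45,pr[0]-50:pr[0]+50]
a=cv2.imread("pics/w3c.png"); c=cv2.resize(c,None,fx=3,fy=3,interpolation=cv2.INTER_CUBIC)
o=np.zeros((a.shape[0],a.shape[1]+c.shape[1],3),np.uint8); o[:,:a.shape[1]]=a; o[:c.shape[0],a.shape[1]:]=c; cv2.imwrite("pics/w3c.png",o); print(o.shape)
E
```

```text
grasp [ 0.56  -0.257  0.303]
base near [ 0.537 -0.255  0.248] lid near [ 0.552 -0.256  0.333] [ 0.573 -0.254  0.333]
[145 177]
(594, 793, 3)
```

View pics/w3c.png

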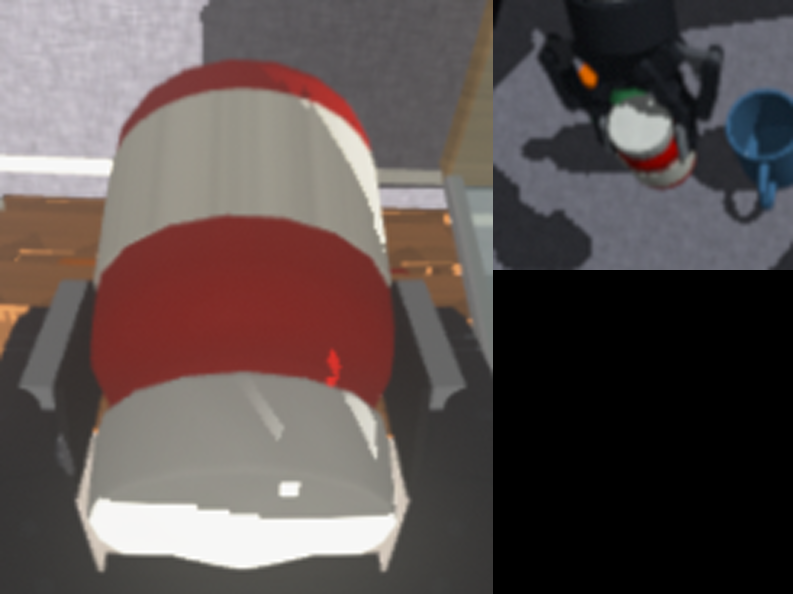

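The jar is upright in the hand within a few mm (base near edge x≈0.536, lid near edge x≈0.532). I refine the mat from the unobstructed w3 view, then go to the pre-place pose.

```bash
python3 - <<'E'
from h import *
import json
P=json.load(open("w3.json")); w=cv2.imread("pics/w3.png"); hsv=cv2.cvtColor(w,cv2.COLOR_BGR2HSV)
print(hsv[155,445],hsv[150,470+15])
ref=hsv[155,445].astype(int); m=(np.abs(hsv.astype(int)-ref)<[14,60,45]).all(2).astype(np.uint8)
k,l,s,c=cv2.connectedComponentsWithStats(m); i=l[155,445]; print(s[i],c[i])
ct=max(cv2.findContours((l==i).astype(np.uint8),0,1)[0],key=len)
hull=cv2.convexHull(ct)[:,0]; G=np.array([onz("wrist",u,v,.024,P)[:2] for u,v in hull]).astype(np.float32)
print("ell",cv2.minEnclosingCircle(G), cv2.fitEllipse(G))
q,z=ori(np.radians(25)); T=np.array([.677,.078,.024+.055])
manip.move_to(T-.24*z,q); st()
cv2.imwrite("pics/w4.png",manip.grab_frame("wrist"))
for t in(.019,.03): print(manip.inverse_kinematics(T+t*z,q))
E
```

```text
[38 53 87] [ 17 110 134]
[ 422  134   41   41 1221] [442.39  153.812]
ell ((0.6754246354103088, 0.07589071989059448), 0.0451723150908947) ((0.6751168966293335, 0.07656256854534149), (0.08481913805007935, 0.09066949039697647), 142.2900848388672)
t 14.19 [0.576 0.078 0.296] F [ 0.714  0.234 -1.966] grip 0.051674384753864294 42.1887956536375 q [ 0.024  0.071  1.817 -0.017  0.818 -1.533]
[ 0.019  0.537  1.847 -0.032  0.321 -1.519]
[ 0.018  0.557  1.842 -0.033  0.306 -1.518]
```

View pics/w4.png

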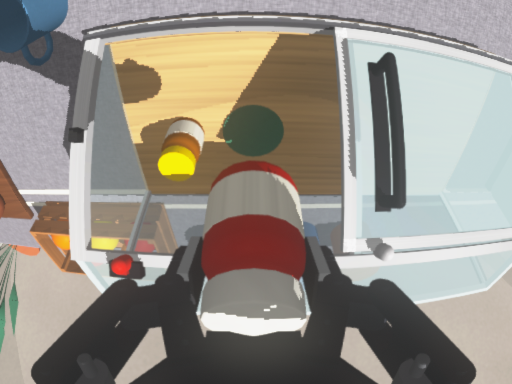

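The mat is visible at (253,131) straight ahead, the door is clear at x≥340, and honey is to the left. Now I insert and lower the jar.

```bash
python3 - <<'E'
from h import *
q,z=ori(np.radians(25)); T=np.array([.675,.077,.024+.055])
manip.movel(T-.20*z,v=.12)
print(manip.movel(T+.019*z+[0,0,.015],v=.1,threshold=8)); st()
print(manip.movel(T+.019*z+[0,0,-.006],v=.015,threshold=3)); st()
cv2.imwrite("pics/w5.png",manip.grab_frame("wrist"))
E
```

```text
False
t 16.93 [0.683 0.077 0.077] F [ 0.093  0.389 -2.129] grip 0.05233182272890658 42.24212380126119 q [ 0.017  0.509  1.843 -0.027  0.352 -1.526]
True
t 17.85 [0.683 0.077 0.063] F [-0.732  0.051  4.643] grip 0.05189276249735028 42.99938682932407 q [ 0.017  0.533  1.852 -0.029  0.32  -1.523]
```

```bash
python3 - <<'E'
from h import *
import json
q,z=ori(np.radians(25))
manip.move_gripper(.075); st()
p=np.array(manip.get_state()["tool_pos"])
manip.movel(p-.1*z,v=.08,threshold=12); st()
manip.movel(p-.24*z,v=.2); st()
P=manip.camera_params("wrist"); json.dump({k:np.array(v).tolist() for k,v in P.items()},open("w6.json","w"))
cv2.imwrite("pics/w6.png",manip.grab_frame("wrist"))
E
```

```text
t 18.26 [0.682 0.077 0.061] F [-1.176  0.403  0.099] grip 0.07485120913900961 0.0 q [ 0.017  0.535  1.853 -0.029  0.321 -1.523]
t 19.66 [0.639 0.077 0.151] F [-0.437 -0.206 -1.04 ] grip 0.07519001826273064 0.0 q [ 0.019  0.346  1.875 -0.021  0.489 -1.53 ]
t 20.51 [0.58  0.077 0.278] F [-1.14  -0.086 -0.871] grip 0.07508905152193884 0.0 q [ 0.022  0.098  1.835 -0.016  0.777 -1.535]
```

View pics/w6.png

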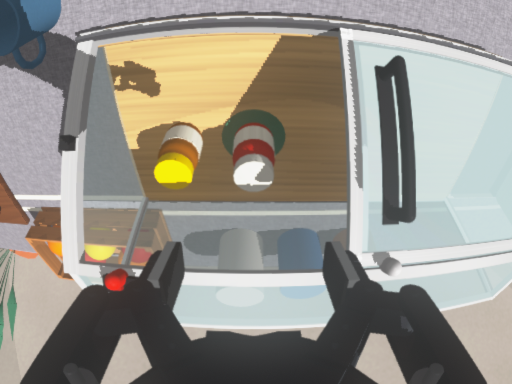

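The jam jar stands upright on the mat: base at about (253,130), lid at (253,173), all level with the honey jar. Now I take the handle and close the door.

```bash
python3 - <<'E'
from h import *
import json
P=json.load(open("w6.json")); print("lid",onz("wrist",253,172,.109,P),"honey lid",onz("wrist",174,174,.105,P)); p=onz("wrist",399,140,.185,P);print("handle",inv(p), inv(onz("wrist",392,140,.185,P)))
q,z=ori(np.radians(25)); H=lambda y:W(-.098,y,.185)
manip.move_gripper(.06)
manip.move_to(H(.027)-.1*z,q)
print(manip.movel(H(.027)+.012*z,v=.1,threshold=10)); st()
manip.move_gripper(0.0,20); st()
print(manip.movel(H(-.200)+.012*z,v=.1,threshold=15)); st()
E
```

```text
lid [0.668 0.077 0.109] honey lid [ 0.673 -0.019  0.105]
handle [-0.089  0.023  0.185] [-0.089  0.016  0.185]
False
t 22.74 [0.564 0.202 0.175] F [-0.415  0.165 -0.503] grip 0.05983127142698675 0.0 q [ 0.309  0.267  1.924 -0.254  0.546 -1.066]
t 23.23 [0.564 0.202 0.175] F [-1.212 -0.074  3.809] grip 0.010944720461082351 21.47761434316635 q [ 0.309  0.268  1.925 -0.254  0.546 -1.066]
False
t 25.65 [ 0.562 -0.025  0.174] F [-10.791  -0.676  13.578] grip 0.011078735743787916 22.587842345237732 q [-0.232  0.204  2.02   0.199  0.5   -1.952]
```

```bash
python3 - <<'E'
from h import *
q,z=ori(np.radians(25)); n=np.array([-.707,0,.707]); H=lambda y,k:W(-.098,y,.185)+.012*z+k*n
manip.movel(H(-.200,.0025),v=.02); st()
print(manip.movel(H(-.215,.0025),v=.03,threshold=15)); st()
print(manip.movel(H(-.238,.003),v=.02,threshold=16)); st()
E
```

```text
t 25.93 [ 0.561 -0.025  0.175] F [ 3.642  0.581 -5.556] grip 0.01073829721756377 21.24373286962509 q [-0.232  0.201  2.021  0.199  0.502 -1.952]
False
t 26.57 [ 0.561 -0.04   0.175] F [ 5.31   3.233 -7.592] grip 0.010820488523565529 21.011841595172882 q [-0.269  0.202  2.019  0.229  0.51  -2.011]
True
t 27.43 [ 0.561 -0.056  0.175] F [2.778 3.331 0.122] grip 0.0110576423786195 21.908901035785675 q [-0.31   0.205  2.015  0.265  0.521 -2.078]
```

```bash
python3 - <<'E'
from h import *
q,z=ori(np.radians(25)); n=np.array([-.707,0,.707]); H=lambda y,k:W(-.098,y,.185)+.012*z+k*n
print(manip.movel(H(-.238,.002),v=.015,threshold=18)); st()
manip.dwell(.2); st()
manip.move_gripper(.05); st()
p=np.array(manip.get_state()["tool_pos"]); manip.movel(p-.06*z,v=.1); manip.movel(p-.18*z,v=.2); manip.dwell(.3); st()
cv2.imwrite("pics/w7.png",manip.grab_frame("wrist"))
w=cv2.imread("pics/w7.png"); s=manip.grab_frame("side"); cv2.imwrite("pics/s7.png",s); c=s[180:340,180:310]
o=np.zeros((384,512+275,3),np.uint8); o[:,:512]=w; c=cv2.resize(c,None,fx=2.1,fy=2.1,interpolation=cv2.INTER_CUBIC); o[:c.shape[0],512:512+c.shape[1]]=c; cv2.imwrite("pics/c7.png",o)
E
```

```text
True
t 27.74 [ 0.561 -0.056  0.175] F [1.268 2.112 3.029] grip 0.010883158787002427 22.130914628505707 q [-0.314  0.206  2.013  0.273  0.526 -2.086]
t 27.94 [ 0.561 -0.056  0.175] F [0.755 2.868 4.353] grip 0.011187555173190058 22.29434162378311 q [-0.314  0.206  2.013  0.273  0.526 -2.086]
t 28.40 [ 0.56  -0.056  0.174] F [ 0.554 -0.089 -0.014] grip 0.04977264138288554 0.0 q [-0.314  0.207  2.014  0.272  0.526 -2.086]
t 30.20 [ 0.484 -0.056  0.336] F [ 0.599 -0.763 -0.219] grip 0.050137905377238244 0.0 q [-0.384 -0.124  1.899  0.198  0.976 -2.026]
```

View pics/c7.png

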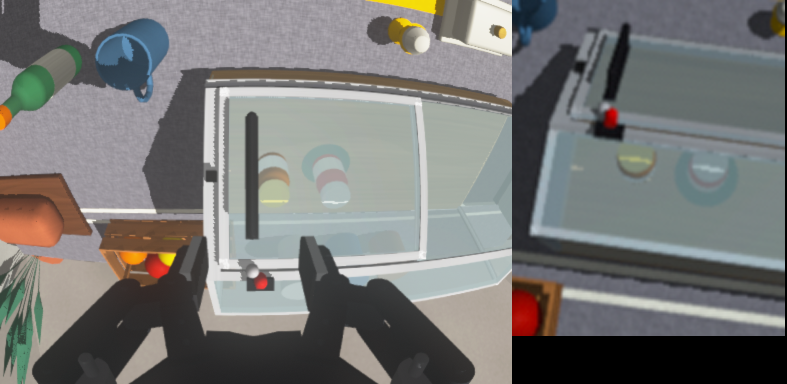

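The wrist view shows the nub at (252,271) just past the roller at (262,284), the door against the right frame, and the jam jar on the mat. I confirm with a slow firm push on the handle using closed fingers.

```bash
python3 - <<'E'
from h import *
q,z=ori(np.radians(25)); n=np.array([-.707,0,.707]); H=lambda y,k:W(-.098,y,.185)+.008*z+k*n
manip.move_gripper(0.0)
manip.move_to(H(-.18,.002)-.1*z,q); print(manip.movel(H(-.18,.002),v=.1,threshold=10)); st()
print(manip.movel(H(-.245,.002),v=.02,threshold=4)); st()
a=manip.get_state()["tool_pos"][1]
print(manip.movel(H(-.245,.002),v=.01,threshold=16)); st(); print("moved mm",1e3*(manip.get_state()["tool_pos"][1]-a))
manip.movel(H(-.19,.002),v=.08); st(); manip.movel(H(-.19,.002)-.16*z,v=.2); manip.dwell(.3); st()
w=manip.grab_frame("wrist"); s=manip.grab_frame("side"); n_=manip.grab_frame("scene")
M=manip.camera_params
def crop(nm,im,c,r,f):
    p=M(nm); u,v=np.array(cv2.projectPoints(np.array([c]),p["rvec"],p["tvec"],np.array([[p["fx"],0,p["cx"]],[0,p["fy"],p["cy"]],[0,0,1]]),None)[0].ravel()).astype(int)
    return cv2.resize(im[v-r:v+r,u-r:u+r],(f,f),interpolation=cv2.INTER_CUBIC)
c=W(0,-.215,.24); o=np.zeros((540,800,3),np.uint8); o[:270,:270]=crop("side",s,c,35,270); o[:270,270:540]=crop("scene",n_,c,35,270); o[270:,:270]=cv2.resize(w[60:330,100:370],(270,270)); o[270:,270:540]=crop("scene",n_,W(-.05,-.3,.03),100,270)
cv2.imwrite("pics/c8.png",o)
E
```

```text
False
t 32.43 [ 0.56  -0.006  0.18 ] F [0.439 0.553 0.18 ] grip 8.730848449197474e-05 0.0 q [-0.184  0.191  2.02   0.156  0.504 -1.87 ]
True
t 34.18 [ 0.56  -0.039  0.179] F [1.718 3.317 2.314] grip -4.0934630452952266e-05 1.6583280265331268 q [-0.266  0.194  2.018  0.225  0.518 -2.004]
True
t 35.05 [ 0.56  -0.039  0.179] F [0.262 5.878 3.02 ] grip 0.00018866244911924776 2.727365791797638 q [-0.27   0.195  2.017  0.234  0.522 -2.014]
moved mm -0.12202088533824068
t 35.49 [ 0.56  -0.016  0.179] F [-0.601 -0.07  -0.113] grip 0.00012086546280692953 0.0 q [-0.213  0.193  2.02   0.188  0.512 -1.923]
t 36.74 [ 0.492 -0.015  0.323] F [ 0.842  0.826 -0.087] grip -0.0004428533411805622 0.0 q [-0.255 -0.107  1.919  0.138  0.914 -1.881]
```

View pics/c8.png

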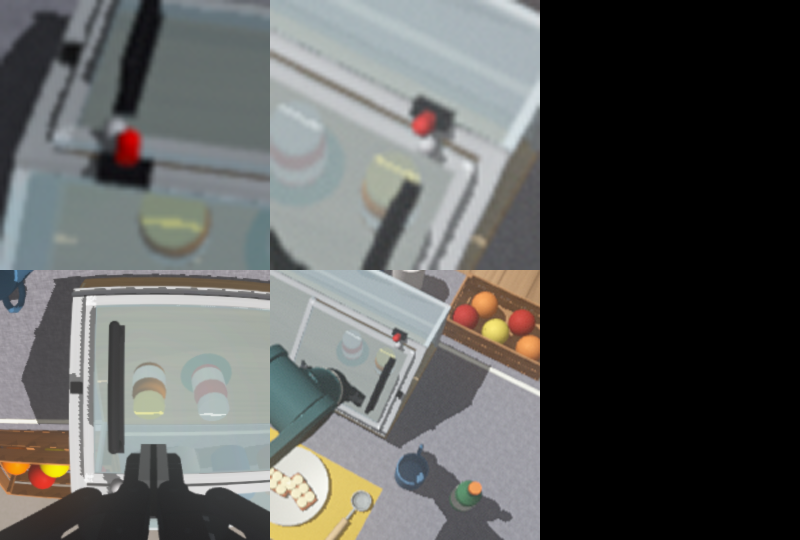

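The door doesn't move under a 16 N push (0.1 mm), and the pictures show the nub behind the roller and both jars standing. Handing in.

```bash
python3 -c "
from rig import manip
print(manip.finish_job())"
```

```text
the job is handed in; nothing more can be done
None
```

The job is handed in: the jam jar stands upright within a few mm of the mat's centre, and the door is shut with the nub past the catch (it held against a 16 N push). The honey jar and the other breakfast things looked undisturbed in the last pictures, and the robot clock read about 37 s.

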